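# Unclip and prop up the folding recipe stand under the wire rack

### The arm

A 7-joint arm with a two-finger parallel gripper is mounted at the origin on the work surface. World frame = base frame: x ahead of the robot, y to its left, z up, the work surface at z = 0. Lengths are in m, angles in degrees, forces in N, time in s.
With the tool pointing down it reaches from about 0.425 to 0.875 m from the base axis. Payload 4.7 kg.
Tool frame: the origin (TCP) lies between the finger pads; the fingertips stand env.finger_overhang ahead of it and the grasp point (between the pads) lies 5 mm behind it (env.finger_overhang is the distance from the TCP to the fingertips, in m); z points along the fingers, y is the line along which they close (so a half turn about z gives the same grasp; the last joint's range is limited). The gripper opens to 87 mm and grips with 3 to 60 N. Pads are 19 mm wide; open, the fingers measure 117 mm over their backs; the gripper's body (75 mm by 190 mm) begins 51 mm behind the grasp point.
Start: joints at [64.292, 18.392, -4.016, 83.108, 1.295, 78.541, -3.26], TCP at [0.29, -0.582, 0.237] pointing down, gripper open.
Joint ranges: [-163.93, 163.93], [-17.29, 119.83], [-79.2, 71.16], [3.27, 140.29], [-89.18, 269.18], [5.43, 117.66], [-154.24, 154.24]. Speed limits (degrees/s): [147.25, 147.25, 180, 180, 180, 180, 180].

### API

Orientations are given as [roll, pitch, yaw] about the fixed x, y, z axes, in that order (R = Rz(yaw) Ry(pitch) Rx(roll)).
In Python, from cell import telemetry, eyes, env, models gives the robot as it stands. The module is installed in compiled form; this text tells all that it offers.
- The arm moves only by the tool drive_tool, never from a script. Its arguments are lists of equal length, an entry for each row: "angular": the turn, a rotation vector about the tool's x, y, z in rad, a list of three; "delta_pos": the shift along the tool's x, y, z in cm, a list of three; "gripper": the finger opening in cm, from 0 to 8.7. A call has 1 to 20 rows; each row shifts and turns the commanded pose from where the row before left it, along the tool's axes as they then stand; what a row does not reach is not made up. A row lasts 1/10 s, in which the tool goes at most 50 mm and 8.59 degrees, less where a joint would pass 70% of its speed; a pose out of reach is approached as far as the arm can. A call with a gripper value outside its range is refused whole. The fingers move at their own pace and stop on an object; "squeeze" is the grip in N (left out, the last holds). Time passes only in rows, so rows that do not move let the fingers close. It gives the time, the measured TCP pose, the force, the opening and the grip force at its end, in the units of the state.
- telemetry.get_obs(): the state, without advancing time (a new reading comes with each control period).
- eyes.read_camera(name): name is "scene" or "top" or "wrist"; returns a dict with "pixels" (384x512x3 uint8, red, green, blue), "mtx" (3x3 intrinsics, pixels), "origin" and "orientation" of the camera in the world. Camera axes: x right, y down, z forward; pixel columns grow to the right and rows downward; lengths in m; the calibration is good to about 2 mm. A picture is of the moment at which its call begins. There is no depth.
- env.sign_off(): hands the job in; it is judged then, once.
Trained networks look in a picture, given as the dict that the camera call returned (one of the last four; its "shot" number tells which), for a name from the list of things; names that differ only in an ending like _2 or _b are one class to them, and where a whole thing is asked for, a point or a joint stands for the part that bears it (a point fixed in the world has none). Each returns a list of dicts, best first, with "p" (0 to 1); they miss things now and then, are a little off and sometimes report something else, mostly with a low value. They report only what shows in the picture. A call takes as long as a camera call. They do not tell look-alikes from the thing itself.
- models.search_frame(picture, target): "centre" ([column, row] in pixels, amid what is visible of it).
- models.cut_out(picture, target): "pixels" (384x512 bool, what is visible of it) and "centre" ([column, row] in pixels, amid what is visible of it).
The state is a dict: "time_s": time; "qpos": joint angles; "joint_velocities": joint speeds; "effort": joint torques, N m; "tool_pos": TCP position; "tool_rot": TCP orientation; "force": force on the tool from outside, world axes, zero at the start; "wrist_torque": the same for the moment, N m; "grip_width": finger opening in m; "grasp_force": force on a finger pad.
Only numpy, scipy, OpenCV 4.12 (cv2) and the standard library are available. Lean on these libraries where they do the work, as an engineer would, in place of code of your own. Each camera call takes 0.05 s, during which the arm holds its last target. There are 200 camera calls.

### The job

The wooden recipe stand under the wire rack is folded flat and held shut by a snug white clip on its side edge: pull the clip off sideways and drop it into the brown mug. Then fold the stand's panel up, so that it leans half-way to upright, 45 degrees above the counter, and let go. The mug stays standing where it is, and nothing else on the counter is knocked over or pushed about.

Things in the scene. Friction and masses are not known exactly. Their poses are not given: they have to be found in the camera images.
- stand: folding recipe stand of pale wood, fixed to the counter by rubber feet. Origin on the counter under the middle of the hinge line; its x axis points from the hinge (the edge nearest the robot) to the far free edge, y along the hinge, z up. Base plate x -20 to 190 mm, y -110 to 110 mm, 22 to 30 mm above the counter; the panel lies on it, top at 38 mm
- hinge (a point): middle of the panel's hinge line, 34 mm above the counter; the hinge axis is the stand's y axis
- panel (a joint): angle of the panel above the counter, rad: 0 folded flat, grows as the far edge rises (pi/2 upright). Panel 180 mm long from the hinge, 220 mm wide, 8 mm thick, mid-plane through the hinge. Stiff friction hinge (about 0.8 N m, plus 0.3 N m of weight): it stays where it is left. A 10 mm high book ledge runs along it 3 to 13 mm from the hinge
- panel_fin (a point): point in the wooden fin that stands on the middle of the panel near its free edge, to lift the panel by. Fin 26 mm along the stand's x, 12 mm thick along y, 36 mm high off the panel's face; this point lies 165 mm from the hinge and 25 mm off the panel's upper face, 11 mm under the fin's top. Axes: x along the panel away from the hinge, z off its face
- clip: loose white plastic U-shaped clip, 40 g, pushed over the stand's +y edge, clamping base and panel; comes off along the stand's +y (about 10 N over 22 mm). 36 mm long (x), 27 mm deep (y), U 34 mm high, with a square 14 mm grip post 42 mm high on top. Origin: centre of its underside, 10 mm above the counter while on. Axes like the stand's while on
- clip_grip (a point): point on the axis of the clip's grip post, 64 mm above the clip's underside, 12 mm below the post's top; the post's foot is 30 mm below this point
- mug: brown glazed mug, outer radius 42 mm at the rim, 95 mm high, wall 4 mm, loose. Origin: centre of its underside; handle at its +y, to about 75 mm from the axis. Stands left or right of the stand
- rack: steel wire rack, fixed, over the far part of the stand; origin and axes within a few mm of the stand's. Wires at 268 to 276 mm above the counter, from x 115 to 235 mm, y -190 to 190 mm; 8 mm posts at the four corners. A bowl and a carton stand on it at the far corners, up to 330 mm
- canister: stainless sugar canister with screw lid, radius 50 mm, 147 mm high, loose, across the stand from the mug; origin at the centre of its underside
- shaker_a: empty spice shaker, radius 20 mm, 83 mm high, loose, beside the stand at -y, under the rack; origin under its centre
- shaker_b: the same, beside the stand at +y
- dipper: wooden honey dipper lying on the counter beside the stand at -y, 140 mm long, up to 32 mm high; origin under its head, handle along its x
- tumbler: glass tumbler, radius 34 mm, 110 mm high, loose; origin under its centre
- jar: amber jar, radius 32 mm, 100 mm high, loose; origin under its centre
- carousel: foot of the white spice carousel, fixed; the turntable on it has radius 85 mm, four shakers to 104 mm, and a mid post with a ball to 192 mm high
- rotor_shaker (a point): top of one shaker on the carousel's turntable (the turntable turns freely)
There are look-alikes about, which are no part of the job. Leave any blue or purple look-alike of the clip alone.

How it is judged (in metres and radians):
On the way, in this order (a step that is already met when the one before it is completed fails the run):
1. the clip is in the mug while the panel is still folded flat (horizontal distance between clip and mug below 0.036 m and z of clip in the frame of mug between -0.01 and 0.09 m and value of joint panel below 0.12 rad), for 0.2 s.
2. the panel stands at 45 degrees (value of joint panel between 0.685 and 0.885 rad), for 0.2 s.
At the end, for the whole second after the job is handed in: the panel rests at 45 degrees (0.785 rad) give or take 0.1 rad; the clip lies in the mug (its origin within 36 mm of the axis and below the rim); the mug stands upright (within 0.1 rad), within 30 mm of where it was (all of step 2 and horizontal distance between clip and mug below 0.036 m and z of clip in the frame of mug between -0.01 and 0.09 m and velocity of joint panel between -0.05 and 0.05 rad/s and linear speed of clip below 0.05 m/s and angle between mug's own z axis and vertical below 0.1 rad and distance of mug from where it was at the start of the episode below 0.03 m); the robot touches nothing.
It fails at once if the mug is tipped or pushed more than 30 mm (angle between mug's own z axis and vertical above 0.35 rad or distance of mug from where it was at the start of the episode above 0.03 m).
It fails at once if a bystander is pushed more than 30 mm or knocked over, or the carousel is turned by more than 30 mm at its shakers (distance of any of canister, shaker_a, shaker_b, dipper, tumbler, jar, rotor_shaker from where it was at the start of the episode above 0.03 m or angle between any of canister, shaker_a, shaker_b, tumbler, jar's own z axis and vertical above 0.35 rad).
It also fails if it takes over 59 s, if anything falls off the work surface, if the arm or the gripper's body presses on something with over 40 N, if the wrist force passes 120 N, or if a joint passes its speed limit or range.

## Working session

There is one attempt and no reset: what is moved stays moved. The work goes in short steps, Python scripts to look and compute and a tool call to move; the robot and the scene stay as the last step left them, time stands still between calls to the robot, and variables do not carry over. Pictures are saved under pics/ and viewed, at most 10 in all, crops included, and the job is handed in when it is done.

Besides the shell and the picture viewer there is one more tool, called after "Request:" as name(argument=value, ...) on one line, values as JSON. drive_tool: Moves the arm, as the interface text tells. Its arguments: {"type":"object","properties":{"angular":{"type":"array","items":{"type":"array","items":{"type":"number"}}},"delta_pos":{"type":"array","items":{"type":"array","items":{"type":"number"}}},"gripper":{"type":"array","items":{"type":"number"}},"squeeze":{"type":"number"}},"required":["angular","delta_pos","gripper"]}

```bash
mkdir -p pics; cat > h.py <<'E'
import numpy as np, cv2
from scipy.spatial.transform import Rotation as R
from cell import telemetry, eyes, env, models
def rot(o):
    o=np.array(o,float)
    if o.shape==(3,3): return o
    if o.shape==(4,): return R.from_quat(o).as_matrix()
    return R.from_euler('xyz',o,degrees=True).as_matrix()
def onplane(p,px,z):
    d=rot(p['orientation'])@np.linalg.inv(p['mtx'])@np.array([px[0],px[1],1.]); o=np.array(p['origin'])
    return o+d*(z-o[2])/d[2]
def proj(p,X):
    c=rot(p['orientation']).T@(np.array(X)-p['origin']); c=np.array(p['mtx'])@c; return c[:2]/c[2]
E
python3 - <<'E'
from h import *
o=telemetry.get_obs();print({k:np.round(v,3) for k,v in o.items()},env.finger_overhang)
ps={}
for n in('scene','top','wrist'):
    p=eyes.read_camera(n);ps[n]=p
    print(n,p['origin'],p['orientation'],p['mtx'])
    im=cv2.cvtColor(p['pixels'],cv2.COLOR_RGB2BGR)
    cv2.imwrite(f'pics/{n}0.png',cv2.resize(im,(800,600),interpolation=cv2.INTER_CUBIC))
for n in('scene','top'):
    for t in 'stand clip clip_grip mug hinge panel_fin canister shaker_a dipper tumbler jar carousel rack'.split():
        print(n,t,[(np.round(d['centre']),round(d['p'],2)) for d in models.search_frame(ps[n],t)][:4])
E
```

```text
{'time_s': np.float64(0.0), 'qpos': array([64.292, 18.44 , -4.015, 83.176,  1.294, 78.541, -3.262]), 'joint_velocities': array([ 0.089,  0.028,  0.104,  0.008, -0.164, -0.049, -0.083]), 'effort': array([ 0.0000e+00, -4.9129e+01, -4.0300e-01, -3.1252e+01, -6.4000e-02,
        4.4000e-02,  0.0000e+00]), 'tool_pos': array([ 0.29 , -0.581,  0.235]), 'tool_rot': array([-1.79889e+02,  5.00000e-03,  2.65150e+01]), 'force': array([-0.531,  0.097, -0.553]), 'wrist_torque': array([-0.005,  0.014,  0.061]), 'grasp_force': np.float64(0.0), 'grip_width': np.float64(0.087)} 0.014
scene [1.04468812 0.55648673 1.01848469] [-141.08393116   -0.61360144  143.30190551] [[437.79053986   0.         260.22992917]
 [  0.         437.79053986 187.14693995]
 [  0.           0.           1.        ]]
top [ 0.31015974 -0.05895014  1.29398258] [-167.03650079   -0.37161294  -86.17177816] [[400.81938068   0.         255.89389251]
 [  0.         400.81938068 187.63411024]
 [  0.           0.           1.        ]]
wrist [ 0.36401434 -0.54432095  0.3840833 ] [ 1.62496640e+02  1.39108791e-01 -6.34821249e+01] [[274.93
[... 1207 characters left out ...]
 [(array([185., 204.]), 0.59), (array([264., 245.]), 0.5), (array([227., 250.]), 0.42)]
top mug [(array([128., 223.]), 0.56), (array([298., 214.]), 0.27)]
top hinge [(array([249., 192.]), 0.83), (array([219., 208.]), 0.63)]
top panel_fin [(array([253., 187.]), 0.98), (array([123., 155.]), 0.62)]
top canister [(array([351., 239.]), 0.56), (array([254., 192.]), 0.19)]
top shaker_a [(array([297., 160.]), 0.58), (array([203., 157.]), 0.44)]
top dipper [(array([298., 216.]), 0.59)]
top tumbler [(array([120., 177.]), 0.75)]
top jar [(array([123., 154.]), 0.88), (array([351., 239.]), 0.67), (array([256., 191.]), 0.52)]
top carousel [(array([383., 192.]), 0.93)]
top rack [(array([244., 128.]), 0.7)]
```

View pics/scene0.png

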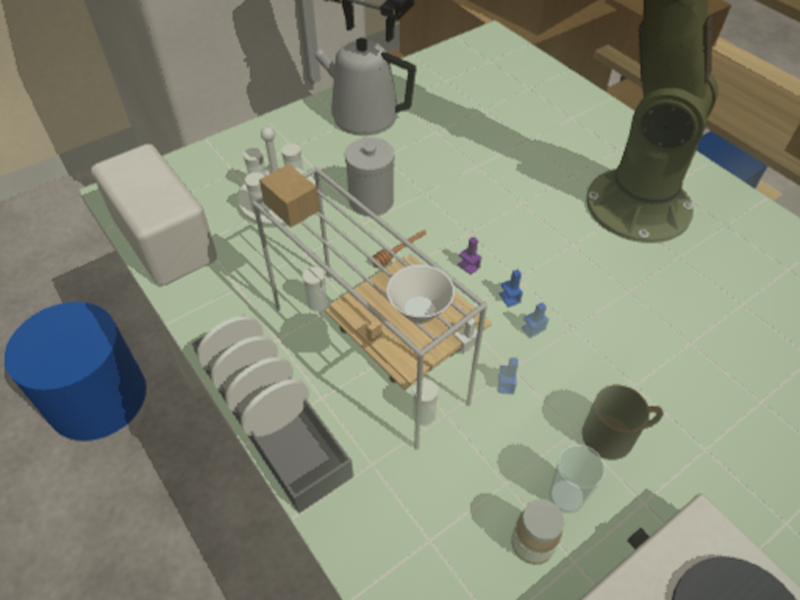

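View pics/top0.png

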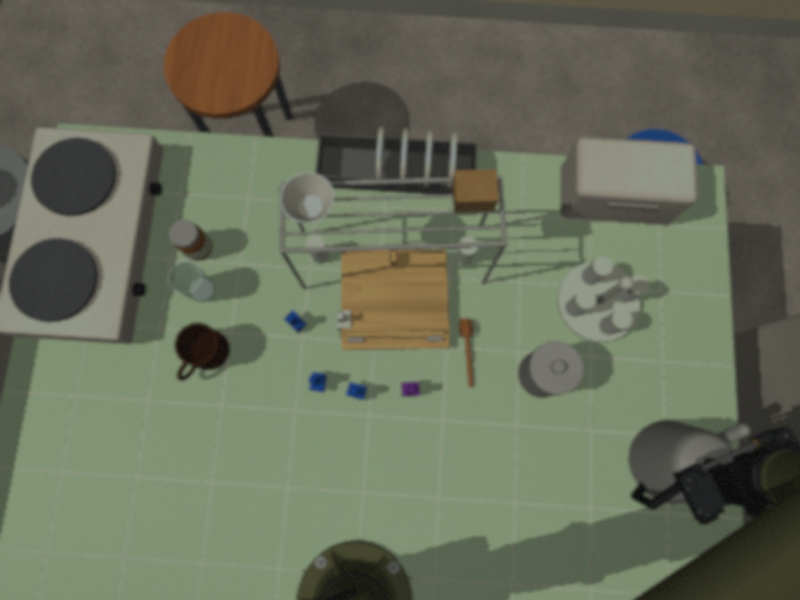

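The scene view shows the white clip at about (299,214) on the stand's left edge, with blue and purple look-alikes near the robot side. The mug is at (394,270), and the shakers, tumbler and jar are where described. In the top view the clip is at (220,204), the mug rim at (128,221) and the panel spans about (219–287, 161–223).

```bash
python3 - <<'E'
from h import *
ps={n:eyes.read_camera(n) for n in('scene','top')}
for n,p in ps.items():
    for t,z in(('panel_fin',.038),('stand',.038),('clip',.05),('mug',.095)):
        for d in models.cut_out(p,t)[:5]:
            m=d['pixels'].astype(np.uint8)
            c=max(cv2.findContours(m,0,1)[0],key=cv2.contourArea)[:,0]
            w=np.array([onplane(p,q,z)[:2] for q in c],np.float32)
            r=cv2.minAreaRect(w*1000)
            print(n,t,round(d['p'],2),np.round(d['centre']),m.sum(),'rect',np.round(r[0]),np.round(r[1]),round(r[2],1),'mean rgb',p['pixels'][d['pixels']].mean(0).round())
# mouse-read features
def tri(a,b):
    A=[];y=[]
    for p,px in((ps['scene'],a),(ps['top'],b)):
        d=rot(p['orientation'])@np.linalg.inv(p['mtx'])@np.array([*px,1.]);d/=np.linalg.norm(d)
        P=np.eye(3)-np.outer(d,d);A.append(P);y.append(P@p['origin'])
    return np.linalg.lstsq(np.vstack(A),np.hstack(y),rcond=None)[0]
s=1.5625
import itertools
for n,p in ps.items():
    c=(300,213) if n=='scene' else (222,200)
    x0,y0=(190,140) if n=='scene' else (185,140)
    im=cv2.cvtColor(p['pixels'],cv2.COLOR_RGB2BGR)[y0:y0+130,x0:x0+140]
    im=cv2.resize(im,None,fx=4,fy=4,interpolation=cv2.INTER_CUBIC)
    cv2.imwrite(f'pics/{n}1.png',im)
a=cv2.imread('pics/scene1.png');b=cv2.imread('pics/top1.png')
cv2.imwrite('pics/both1.png',cv2.resize(np.hstack([a,b]),(800,371)))
cv2.imwrite('pics/top1.png',b)
E
```

```text
scene panel_fin 0.96 [255. 207.] 2301 rect [663. -26.] [ 50. 221.] 5.0 mean rgb [174. 152. 109.]
scene stand 0.63 [250. 211.] 2695 rect [671. -23.] [ 64. 222.] 5.4 mean rgb [171. 149. 108.]
scene stand 0.55 [296. 214.] 181 rect [536.  67.] [65. 36.] 50.7 mean rgb [153. 154. 139.]
scene clip 0.65 [276. 256.] 270 rect [676. 140.] [81. 26.] 49.9 mean rgb [167. 171. 153.]
scene clip 0.64 [329. 186.] 233 rect [409.  41.] [84. 40.] 47.3 mean rgb [ 78.  99. 129.]
scene clip 0.63 [326. 243.] 217 rect [539. 176.] [71. 29.] 42.8 mean rgb [111. 126. 137.]
scene clip 0.6 [248. 162.] 164 rect [ 537. -163.] [70. 36.] 18.0 mean rgb [142. 119.  90.]
scene clip 0.54 [299. 166.] 232 rect [417. -67.] [93. 39.] 50.5 mean rgb [107.  87. 113.]
scene mug 0.65 [397. 270.] 1663 rect [484. 348.] [133.  95.] 6.0 mean rgb [78. 80. 62.]
scene mug 0.38 [342. 342.] 1071 rect [697. 403.] [92. 61.] 22.6 mean rgb [135. 135. 118.]
top panel_fin 0.95 [252. 187.] 3645 rect [597. -36.] [188. 219.] 5.0 mean rgb [137. 113.  70.]
top stand 0.68 [253. 190.] 4178 rect [589. -36.] [208. 218.] 5.0 mean rgb [137. 113.  71.]
top clip 0.69 [263. 252.] 71 rect [406. -81.] [21. 28.] 3.9 mean rgb [76. 45. 91.]
top clip 0.61 [187. 204.] 98 rect [524. 162.] [39. 24.] 49.6 mean rgb [40. 62. 97.]
top clip 0.56 [222. 206.] 110 rect [533.  63.] [39. 28.] 5.1 mean rgb [124. 128. 111.]
top clip 0.55 [229. 252.] 87 rect [394.  26.] [34. 24.] 75.6 mean rgb [ 36.  62. 105.]
top mug 0.62 [128. 222.] 917 rect [454. 332.] [101. 109.] 24.3 mean rgb [41. 33. 25.]
```

View pics/top1.png

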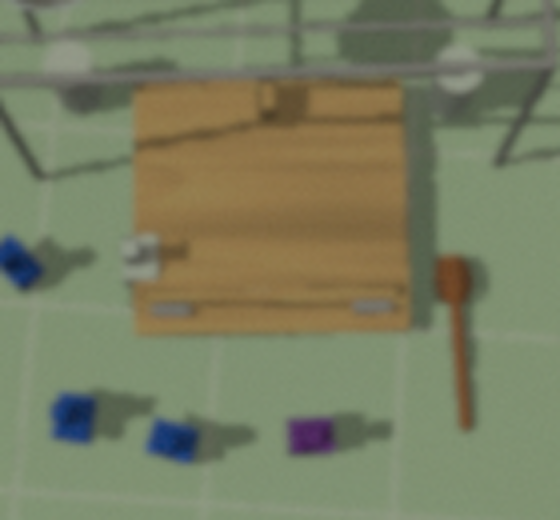

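View pics/scene1.png

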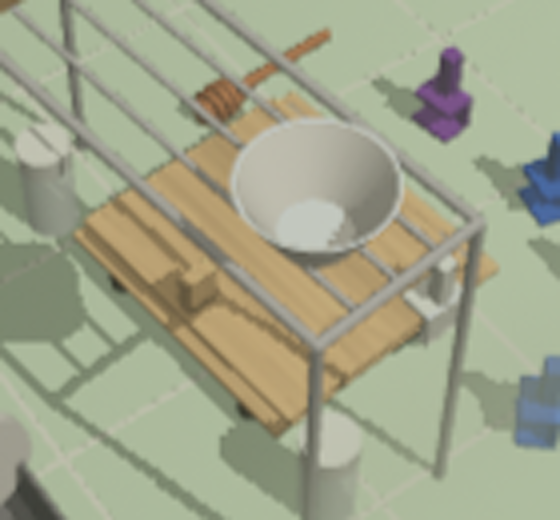

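The stand's hinge is at about (0.505, −0.043) with yaw 5°, and the white clip is at about (0.533, 0.063). First I'll rise and go over to the clip.

Request:
drive_tool(delta_pos=[[0,0,-3.7],[0,0,-3.7],[0,0,-3.7],[2,-1.9,0],[3,-2.8,0],[3.2,-2.95,0],[3.2,-2.95,0],[3.2,-2.95,0],[3.2,-2.95,0],[3.2,-2.95,0],[3.2,-2.95,0],[3.2,-2.95,0],[3.2,-2.95,0],[3.2,-2.95,0],[3.2,-2.95,0],[3.2,-2.95,0],[3.2,-2.95,0],[3.2,-2.95,0],[3.2,-2.95,0],[0,0,0]], angular=[[0,0,0],[0,0,0],[0,0,0],[0,0,0],[0,0,0],[0,0,0],[0,0,0],[0,0,0],[0,0,0],[0,0,0],[0,0,0],[0,0,0],[0,0,0],[0,0,0],[0,0,0],[0,0,0],[0,0,0],[0,0,0],[0,0,0],[0,0,0]], gripper=[8.7,8.7,8.7,8.7,8.7,8.7,8.7,8.7,8.7,8.7,8.7,8.7,8.7,8.7,8.7,8.7,8.7,8.7,8.7,8.7], squeeze=25)

```text
time_s: 3.95
tool_pos: [0.5307, 0.06, 0.3477]
tool_rot: [-179.8, -0.1, 27.2]
force: [0.9, 1.3, -0.4]
grip_width: 0.0872
grasp_force: 0.0
```

Request:
drive_tool(delta_pos=[[0,0,0],[0,0,0],[0,0,0],[0,0,0],[0,0,0],[0,0,0],[0,0,0],[0,0,0],[0,0,0],[0,0,0],[0,0,0],[0,0,0],[0,0,0],[0,0,0],[0,0,0],[0,0,0],[0,0,0],[0,0,0],[0,0,0],[0,0,0]], angular=[[0,0,-0.145],[0,0,-0.145],[0,0,-0.145],[0,0,-0.145],[0,0,-0.145],[0,0,-0.145],[0,0,-0.145],[0,0,-0.145],[0,0,-0.145],[0,0,-0.145],[0,0,-0.145],[0,0,-0.145],[0,0,-0.145],[0,0,-0.145],[0,0,-0.145],[0,0,-0.145],[0,0,-0.145],[0,0,-0.145],[0,0,-0.145],[0,0,0]], gripper=[8.7,8.7,8.7,8.7,8.7,8.7,8.7,8.7,8.7,8.7,8.7,8.7,8.7,8.7,8.7,8.7,8.7,8.7,8.7,8.7])

```text
time_s: 5.95
tool_pos: [0.5303, 0.0516, 0.3476]
tool_rot: [-180.0, 0.0, -175.7]
force: [-0.3, -0.3, 0.7]
grip_width: 0.0872
grasp_force: 0.0
```

```bash
python3 - <<'E'
from h import *
from scipy.optimize import minimize
o=telemetry.get_obs();print({k:np.round(o[k],3) for k in('time_s','qpos','tool_pos','tool_rot','force')})
ps={n:eyes.read_camera(n) for n in('wrist','scene','top')}
p=ps['wrist'];im=cv2.cvtColor(p['pixels'],cv2.COLOR_RGB2BGR)
print(p['origin'],p['orientation'])
h=np.array([.505,-.0435,0]);Rz=R.from_euler('z',5,degrees=True).as_matrix()
W=lambda x,y,z:h+Rz@np.array([x,y,z])
for q in [(0,110,.038e3),(0,-110,38),(180,110,38),(180,-110,38),(165,0,63),(38,101,86),(38,101,44),(-20,110,30),(-20,-110,30)]:
    for n in ps:
        u=proj(ps[n],W(*np.array(q)/1e3));
        if n=='wrist': cv2.drawMarker(im,tuple(int(v) for v in u),(0,0,255),0,8)
# mug cylinder fit
a=np.linspace(0,2*np.pi,40)
ms={}
for n in('scene','top','wrist'):
    r=models.cut_out(ps[n],'mug')
    print(n,[(np.round(d['centre']),round(d['p'],2)) for d in r][:3])
    if r: ms[n]=cv2.morphologyEx(r[0]['pixels'].astype(np.uint8),cv2.MORPH_OPEN,np.ones((13,13)))
def iou(c,n):
    pts=[proj(ps[n],[c[0]+r*np.cos(t),c[1]+r*np.sin(t),z]) for z,r in((0,.04),(.095,.042)) for t in a]
    m=np.zeros((384,512),np.uint8);cv2.fillConvexPoly(m,cv2.convexHull((np.array(pts)*16).astype(np.int32)),1,shift=4)
    return (m&ms[n]).sum()/(m|ms[n]).sum()
for S in(['scene'],['top'],['scene','top']):
    r=minimize(lambda c:-sum(iou(c,n) for n in S),[.47,.335],method='Nelder-Mead',options=dict(initial_simplex=[[.46,.325],[.48,.33],[.465,.35]]));print(S,r.x,r.fun)
for t in('clip','clip_grip','panel_fin'):
    print(t,[(np.round(d['centre'],1),round(d['p'],2)) for d in models.search_frame(p,t)][:5])
cv2.imwrite('pics/w2.png',cv2.resize(im,(800,600),interpolation=cv2.INTER_CUBIC))
E
```

```text
{'time_s': np.float64(5.95), 'qpos': array([ 35.477,   5.124, -46.681,  87.872,   3.762,  88.613,  83.162]), 'tool_pos': array([0.53 , 0.052, 0.348]), 'tool_rot': array([-1.79965e+02,  2.00000e-03, -1.75658e+02]), 'force': array([-0.348, -0.304,  0.684])}
[0.44661321 0.0452661  0.49610653] [ 1.62415105e+02 -2.35579684e-02  9.43399205e+01]
scene [(array([394., 270.]), 0.77)]
top [(array([126., 221.]), 0.75)]
wrist [(array([448., 127.]), 0.62)]
['scene'] [0.4619026  0.34171495] -0.9395674300254453
['top'] [0.45980607 0.33844466] -0.8550057537399309
['scene', 'top'] [0.46149355 0.34233433] -1.7895907032584053
clip [(array([175.2,  70.6]), 0.91), (array([318.8, 158.4]), 0.84), (array([257.6, 161.1]), 0.79), (array([294.4,  82.4]), 0.74), (array([203.2, 182.7]), 0.51)]
clip_grip [(array([320.9, 160.5]), 0.95), (array([260.1, 161.9]), 0.88), (array([245.9,  66.2]), 0.72), (array([177.3,  71. ]), 0.56)]
panel_fin [(array([200.8, 186. ]), 0.84)]
```

View pics/w2.png

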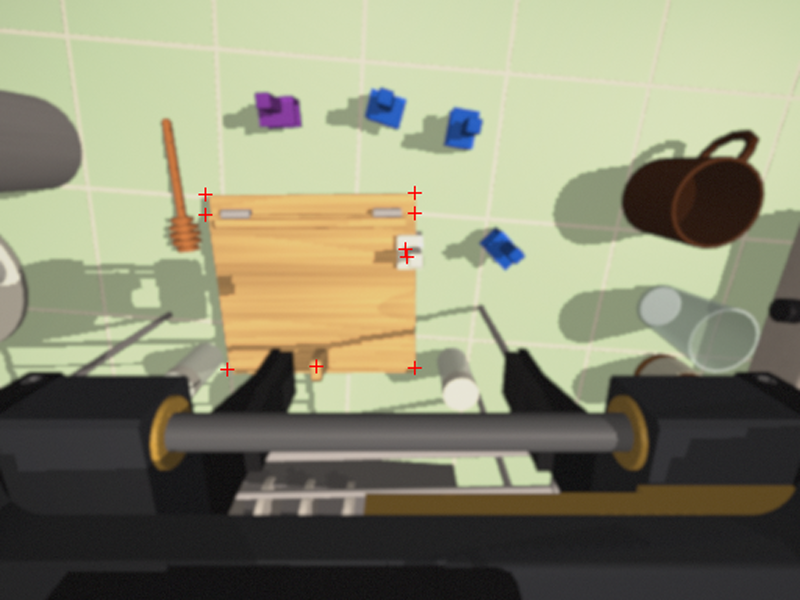

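The wrist view shows the stand matching the markers within a few mm. The white clip is at about scaled (409,253), the fin at (316,362) and the mug at (695,200). Next I'll zoom in on the clip post.

```bash
python3 - <<'E'
from h import *
ps={n:eyes.read_camera(n) for n in('wrist','scene','top')}
C={'wrist':(262,161),'scene':(299,212),'top':(221,204)}
t=[]
for n,(x,y) in C.items():
    c=cv2.cvtColor(ps[n]['pixels'],cv2.COLOR_RGB2BGR)[y-16:y+16,x-16:x+16]
    c=cv2.resize(c,(264,264),interpolation=cv2.INTER_NEAREST)
    for k in range(0,32,4): cv2.putText(c,str(x-16+k),(int(k*8.25),8),0,.3,(0,0,255));cv2.putText(c,str(y-16+k),(0,int(k*8.25)+8),0,.3,(0,0,255))
    t.append(c)
cv2.imwrite('pics/z.png',np.hstack(t))
h=np.array([.505,-.0435,0]);Rz=R.from_euler('z',5,degrees=True).as_matrix()
for q in [(38,101,86),(38,101,44),(38,101,10)]:
    print(q,{n:proj(ps[n],h+Rz@np.array(q)/1e3).round(1) for n in ps})
E
```

```text
(38, 101, 86) {'wrist': array([259.9, 164.9]), 'scene': array([298.8, 202. ]), 'top': array([219.4, 202.4])}
(38, 101, 44) {'wrist': array([259.4, 159.5]), 'scene': array([297.6, 211.2]), 'top': array([220.4, 204.9])}
(38, 101, 10) {'wrist': array([259.1, 155.9]), 'scene': array([296.7, 218.3]), 'top': array([221.3, 206.8])}
```

View pics/z.png

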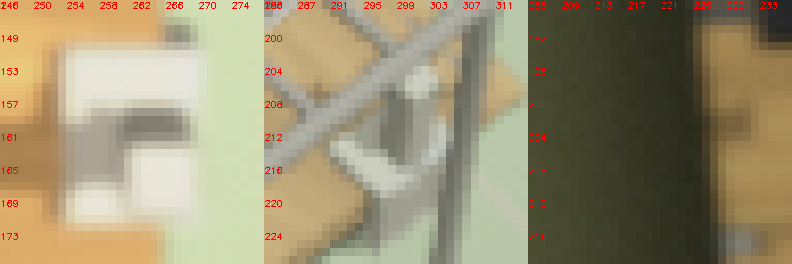

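```bash
python3 - <<'E'
from h import *
w=eyes.read_camera('wrist');s=eyes.read_camera('scene')
a=onplane(w,(264.3,166.3),.086);b=onplane(s,(300.7,205),.086);print(a,b)
Rz=R.from_euler('z',5,degrees=True).as_matrix();print(Rz.T@(a-[.505,-.0435,0]))
o=telemetry.get_obs();T=rot(o['tool_rot']);c=np.append(a[:2],.069)
print(T.T@(c-o['tool_pos']),T)
E
```

```text
[0.53574618 0.06733277 0.086     ] [0.53647075 0.07104618 0.086     ]
[0.04028889 0.10773131 0.086     ]
[-0.00646857  0.01457942  0.27852021] [[-9.97103570e-01 -7.60556963e-02 -3.91429431e-05]
 [-7.60556927e-02  9.97103567e-01 -8.60332879e-05]
 [ 4.55728899e-05 -8.28070549e-05 -9.99999996e-01]]
```

Request:
drive_tool(delta_pos=[[-0.6,1.65,0],[0,0,4.4],[0,0,4.4],[0,0,4.4],[0,0,4.4],[0,0,3.0],[0,0,3.0],[0,0,2.0],[0,0,1.2],[0,0,0.7],[0,0,0.35],[0,0,0],[0,0,0]], angular=[[0,0,-0.0115],[0,0,0],[0,0,0],[0,0,0],[0,0,0],[0,0,0],[0,0,0],[0,0,0],[0,0,0],[0,0,0],[0,0,0],[0,0,0],[0,0,0]], gripper=[5,5,5,5,5,5,5,5,5,5,5,5,5])

```text
time_s: 7.95
tool_pos: [0.5359, 0.0693, 0.07]
tool_rot: [-180.0, 0.1, -175.0]
force: [-0.1, -0.8, 0.1]
grip_width: 0.0501
grasp_force: 0.0
```

Request:
drive_tool(delta_pos=[[0,0,0],[0,0,0],[0,0,0],[0,0,0],[0,0,0],[0,0,0],[0,0,0]], angular=[[0,0,0],[0,0,0],[0,0,0],[0,0,0],[0,0,0],[0,0,0],[0,0,0]], gripper=[0.5,0.5,0.5,0.5,0.5,0.5,0.5], squeeze=30)

```text
time_s: 8.65
tool_pos: [0.5353, 0.0685, 0.0691]
tool_rot: [-179.9, -0.0, -175.0]
force: [-0.7, -1.5, 1.6]
grip_width: 0.0136
grasp_force: 30.0
```

Request:
drive_tool(delta_pos=[[0,0.4,0],[0,0.5,0],[0,0.5,0],[0,0.5,0],[0,0.5,0],[0,0.5,0],[0,0.5,0],[0,0.4,0],[0,0,0],[0,0,0]], angular=[[0,0,0],[0,0,0],[0,0,0],[0,0,0],[0,0,0],[0,0,0],[0,0,0],[0,0,0],[0,0,0],[0,0,0]], gripper=[0.5,0.5,0.5,0.5,0.5,0.5,0.5,0.5,0.5,0.5])

```text
time_s: 9.65
tool_pos: [0.5317, 0.1073, 0.069]
tool_rot: [-180.0, -0.0, -174.9]
force: [0.2, 0.2, -0.9]
grip_width: 0.0139
grasp_force: 30.0
```

Request:
drive_tool(delta_pos=[[0,0,-3],[0,0,-4],[0,0,-4],[0,0,-3.5],[0.5,2.5,0],[0.7,3.5,0],[0.9,4.5,0],[0.9,4.5,0],[0.8,4.0,0],[0.6,3.0,0],[0.5,2.5,0],[0,0,0],[0,0,0],[0,0,0]], angular=[[0,0,0],[0,0,0],[0,0,0],[0,0,0],[0,0,0],[0,0,0],[0,0,0],[0,0,0],[0,0,0],[0,0,0],[0,0,0],[0,0,0],[0,0,0],[0,0,0]], gripper=[0.5,0.5,0.5,0.5,0.5,0.5,0.5,0.5,0.5,0.5,0.5,0.5,0.5,0.5])

```text
time_s: 11.05
tool_pos: [0.4624, 0.3452, 0.2137]
tool_rot: [-179.9, 0.0, -175.1]
force: [-0.1, -0.1, -0.6]
grip_width: 0.0135
grasp_force: 30.0
```

```bash
python3 - <<'E'
from h import *
o=telemetry.get_obs();print({k:np.round(o[k],3) for k in('time_s','qpos','tool_pos','tool_rot','force','grip_width')})
p=eyes.read_camera('wrist');im=cv2.cvtColor(p['pixels'],cv2.COLOR_RGB2BGR)
a=np.linspace(0,2*np.pi,60)
for r in(.042,.038):
  q=np.array([proj(p,[.461+r*np.cos(t),.342+r*np.sin(t),.095]) for t in a]);cv2.polylines(im,[(q*16).astype(np.int32)],True,(0,0,255),1,shift=4)
T=rot(o['tool_rot']);tp=np.array(o['tool_pos'])
for dz in(-.059,): cv2.drawMarker(im,tuple(int(v) for v in proj(p,tp+[0,-.006,dz])),(255,0,0),0,8)
cv2.imwrite('pics/w3.png',cv2.resize(im,(800,600),interpolation=cv2.INTER_CUBIC))
E
```

```text
{'time_s': np.float64(11.05), 'qpos': array([  6.821,  17.694, -55.157,  94.134,  14.953,  76.058,  44.187]), 'tool_pos': array([0.462, 0.345, 0.214]), 'tool_rot': array([-1.79923e+02,  1.00000e-03, -1.75095e+02]), 'force': array([-0.066, -0.139, -0.628]), 'grip_width': np.float64(0.014)}
```

View pics/w3.png

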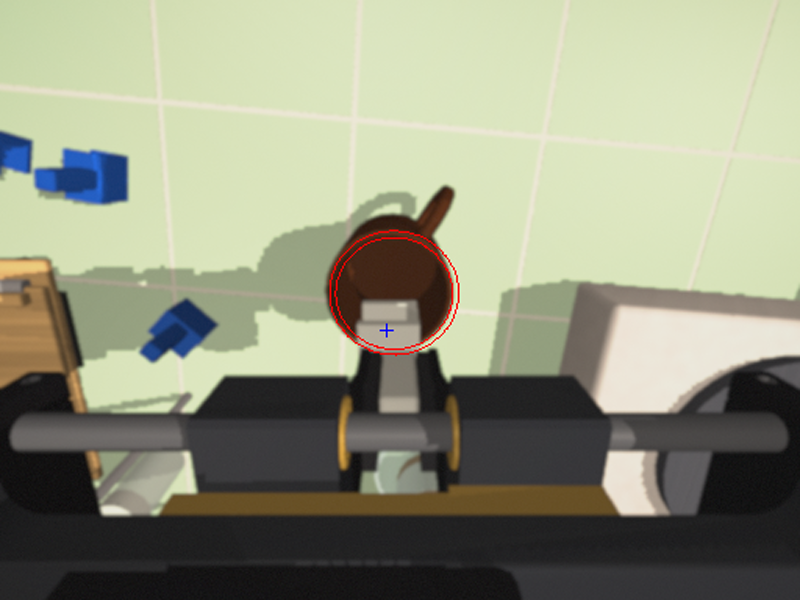

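The mug's rim is within about 3 mm of the model, and the clip hangs over its opening. I'll lower and release.

Request:
drive_tool(delta_pos=[[0.1,-0.05,2],[0,0,2.5],[0,0,2.2],[0,0,1.5],[0,0,0.9],[0,0,0.4],[0,0,0],[0,0,0],[0,0,0],[0,0,0],[0,0,0],[0,0,0],[0,0,0]], angular=[[0,0,0],[0,0,0],[0,0,0],[0,0,0],[0,0,0],[0,0,0],[0,0,0],[0,0,0],[0,0,0],[0,0,0],[0,0,0],[0,0,0],[0,0,0]], gripper=[0.5,0.5,0.5,0.5,0.5,0.5,0.5,0.5,3,3,3,3,3])

```text
time_s: 12.4
tool_pos: [0.4606, 0.3463, 0.1191]
tool_rot: [-180.0, 0.0, -175.0]
force: [0.2, -0.2, 0.4]
grip_width: 0.0297
grasp_force: 0.0
```

Request:
drive_tool(delta_pos=[[0,0,-2.5],[0,0,-4],[0,0,-4],[0,0,-4],[0,0,-4],[0,0,0]], angular=[[0,0,0],[0,0,0],[0,0,0],[0,0,0],[0,0,0],[0,0,0]], gripper=[3,3,3,3,3,3])

```text
time_s: 13.0
tool_pos: [0.4621, 0.3486, 0.3099]
tool_rot: [179.7, 0.5, -175.0]
force: [-0.0, 0.5, 0.8]
grip_width: 0.0298
grasp_force: 0.0
```

```bash
python3 - <<'E'
from h import *
o=telemetry.get_obs();print({k:np.round(o[k],3) for k in('time_s','qpos','tool_pos','tool_rot','force','grip_width')})
p=eyes.read_camera('wrist');s=eyes.read_camera('scene')
f=lambda p:cv2.cvtColor(p['pixels'],cv2.COLOR_RGB2BGR)
a=f(p)[60:260,150:350];b=cv2.resize(f(s)[220:320,345:445],(200,200))
cv2.imwrite('pics/w4.png',cv2.resize(np.hstack([a,b]),(800,400),interpolation=cv2.INTER_CUBIC))
E
```

```text
{'time_s': np.float64(13.0), 'qpos': array([  7.752,  14.53 , -56.569,  85.931,  12.263,  85.505,  46.217]), 'tool_pos': array([0.462, 0.349, 0.31 ]), 'tool_rot': array([ 179.741,    0.483, -174.967]), 'force': array([-0.018,  0.533,  0.756]), 'grip_width': np.float64(0.03)}
```

View pics/w4.png

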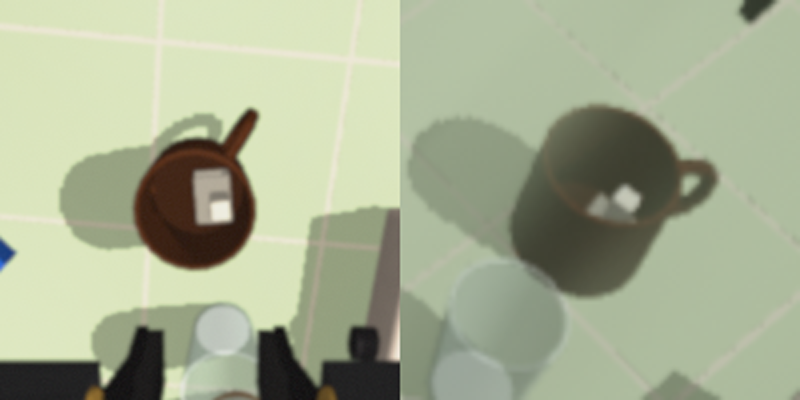

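The clip lies in the mug, with its white post visible inside the rim and the mug upright. Next I'll go over the stand and tilt 40°.

Request:
drive_tool(delta_pos=[[-0.3,-2.5,0],[-0.5,-4,0],[-0.5,-4,0],[-0.5,-4,0],[-0.5,-4,0],[-0.5,-4,0],[-0.5,-4,0],[-0.5,-4,0],[-0.5,-4,0],[-0.5,-3,0],[-0.1,-2,0],[0,0,0]], angular=[[0,0,0],[0,0,0],[0,0,0],[0,0,0],[0,0,0],[0,0,0],[0,0,0],[0,0,0],[0,0,0],[0,0,0],[0,0,0],[0,0,0]], gripper=[3,3,3,3,3,3,3,3,3,3,3,3])

```text
time_s: 14.3
tool_pos: [0.5433, -0.0473, 0.3016]
tool_rot: [180.0, -0.2, -175.3]
force: [-0.6, -0.2, -0.1]
grip_width: 0.03
grasp_force: 0.0
```

Request:
drive_tool(delta_pos=[[0,0,0],[0,0,0],[0,0,0],[0,0,0],[0,0,0],[0,0,0],[0,0,0]], angular=[[0,-0.1,0],[0,-0.12,0],[0,-0.12,0],[0,-0.12,0],[0,-0.12,0],[0,-0.12,0],[0,0,0]], gripper=[4,4,4,4,4,4,4])

```text
time_s: 15.0
tool_pos: [0.5512, -0.0437, 0.3036]
tool_rot: [-179.5, 31.9, -174.5]
force: [-0.5, 0.8, -0.3]
grip_width: 0.0401
grasp_force: 0.0
```

```bash
cat > fin.py <<'E'
from h import *
o=telemetry.get_obs();print({k:np.round(o[k],3) for k in('time_s','qpos','tool_pos','tool_rot','force','grip_width')})
Rz=R.from_euler('z',5,degrees=True).as_matrix();h=np.array([.505,-.0435,0])
T=rot(o['tool_rot']);g=np.array(o['tool_pos'])-.005*T[:,2]
print('grasp in stand frame mm',(Rz.T@(g-h)*1e3).round(1),'z dir',(Rz.T@T[:,2]).round(3),'y dir',(Rz.T@T[:,1]).round(3))
f=h+Rz@np.array([.165,0,.063]);print('to fin in tool cm',(T.T@(f-g)*100).round(2))
E
python3 - <<'E'
exec(open('fin.py').read())
p=eyes.read_camera('wrist');im=cv2.cvtColor(p['pixels'],cv2.COLOR_RGB2BGR)
for x in(.152,.178):
  for y in(-.006,.006):
    for z in(.038,.074):
      cv2.drawMarker(im,tuple(int(v) for v in proj(p,h+Rz@np.array([x,y,z]))),(0,0,255) if z>.05 else (255,0,0),0,5)
for x,y in((0,110),(0,-110),(180,110),(180,-110)):cv2.drawMarker(im,tuple(int(v) for v in proj(p,h+Rz@np.array([x/1e3,y/1e3,.038]))),(0,255,255),0,9)
cv2.imwrite('pics/w5.png',cv2.resize(im,(800,600),interpolation=cv2.INTER_CUBIC))
E
```

```text
{'time_s': np.float64(15.0), 'qpos': array([ 24.305, -16.887, -15.553, 116.788, -14.826,  48.982, 110.176]), 'tool_pos': array([ 0.551, -0.044,  0.304]), 'tool_rot': array([-179.526,   31.878, -174.545]), 'force': array([-0.516,  0.823, -0.286]), 'grip_width': np.float64(0.04)}
grasp in stand frame mm [ 43.4  -4.2 307.9] z dir [ 0.528 -0.004 -0.849] y dir [-0.004  1.    -0.007]
to fin in tool cm [ 2.6   0.55 27.21]
```

View pics/w5.png

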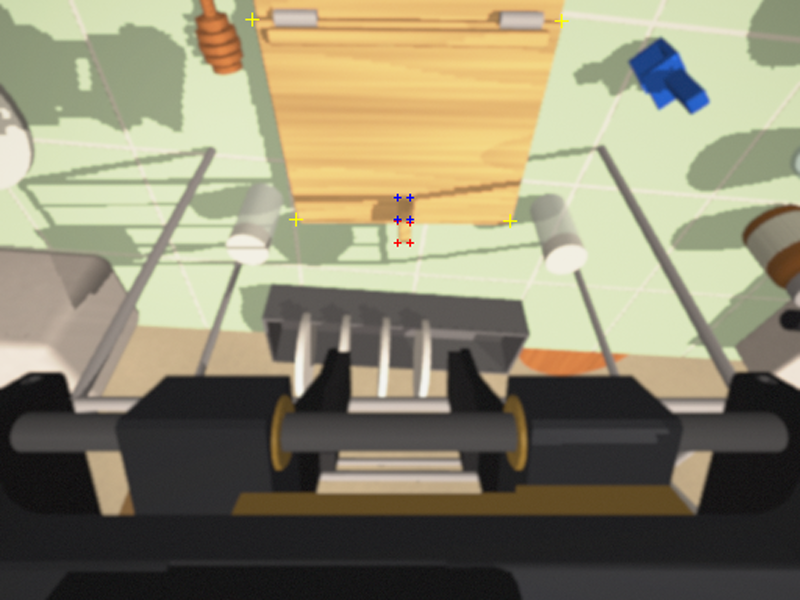

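The view shows the fin exactly under its markers at about scaled (404,220). The tilt stopped at 32° because joint 2 is at its limit, so I'll lower first and then tilt more.

Request:
drive_tool(delta_pos=[[1.05,0.1,1.7],[1.05,0.1,1.7],[1.05,0.1,1.7],[1.05,0.1,1.7],[1.05,0.0,1.7],[1.05,0.0,1.7],[0,0,0],[0,0,0],[0,0,0]], angular=[[0,0,0],[0,0,0],[0,0,0],[0,0,0],[0,0,0],[0,-0.07,0],[0,-0.07,0],[0,0,0],[0,0,0]], gripper=[4,4,4,4,4,4,4,4,4])

```text
time_s: 15.95
tool_pos: [0.5535, -0.0445, 0.1863]
tool_rot: [-179.3, 40.0, -174.7]
force: [0.2, -0.1, 1.3]
grip_width: 0.0407
grasp_force: 0.0
```

```bash
python3 fin.py
```

```text
{'time_s': np.float64(15.95), 'qpos': array([ 20.291, -14.682, -12.604, 132.826, -25.984,  24.082, 122.292]), 'tool_pos': array([ 0.554, -0.044,  0.186]), 'tool_rot': array([-179.268,   39.951, -174.668]), 'force': array([ 0.168, -0.132,  1.316]), 'grip_width': np.float64(0.041)}
grasp in stand frame mm [ 45.1  -5.2 190.1] z dir [ 0.642 -0.009 -0.767] y dir [ 0.002  1.    -0.01 ]
to fin in tool cm [-1.03  0.67 17.44]
```

Request:
drive_tool(delta_pos=[[-0.5,0.4,0],[-0.5,0.3,1],[0,0,2.5],[0,0,3],[0,0,3],[0,0,3],[0,0,2],[0,0,1.5],[0,0,0.8],[0,0,0.4],[0,0,0],[0,0,0]], angular=[[0,0,0],[0,0,0],[0,0,0],[0,0,0],[0,0,0],[0,0,0],[0,0,0],[0,0,0],[0,0,0],[0,0,0],[0,0,0],[0,0,0]], gripper=[4,4,4,4,4,4,4,4,4,4,4,4])

```text
time_s: 17.15
tool_pos: [0.6704, -0.0278, 0.0625]
tool_rot: [-179.4, 39.9, -174.6]
force: [0.2, 0.0, -0.2]
grip_width: 0.0402
grasp_force: 0.0
```

```bash
python3 fin.py
```

```text
{'time_s': np.float64(17.15), 'qpos': array([  3.194,  11.499,  -0.811, 125.168, -49.572,   5.574, 145.518]), 'tool_pos': array([ 0.67 , -0.028,  0.062]), 'tool_rot': array([-179.379,   39.916, -174.621]), 'force': array([ 0.153,  0.035, -0.165]), 'grip_width': np.float64(0.04)}
grasp in stand frame mm [162.9   1.3  66.3] z dir [ 0.642 -0.007 -0.767] y dir [ 0.     1.    -0.008]
to fin in tool cm [ 0.05 -0.13  0.39]
```

Request:
drive_tool(delta_pos=[[0,-0.1,0.1],[0,0,0.2],[0,0,0]], angular=[[0,0.06,0],[0,0.06,0],[0,0,0]], gripper=[4,4,4])

```text
time_s: 17.45
tool_pos: [0.6743, -0.0274, 0.0617]
tool_rot: [-179.4, 34.5, -174.5]
force: [-0.0, 0.4, 0.8]
grip_width: 0.04
grasp_force: 0.0
```

```bash
python3 fin.py
```

```text
{'time_s': np.float64(17.45), 'qpos': array([-16.415,  12.89 ,  19.96 , 121.389, -33.927,  14.242, 127.72 ]), 'tool_pos': array([ 0.674, -0.027,  0.062]), 'tool_rot': array([-179.417,   34.545, -174.473]), 'force': array([-0.01 ,  0.356,  0.778]), 'grip_width': np.float64(0.04)}
grasp in stand frame mm [167.2   1.3  65.8] z dir [ 0.567 -0.005 -0.824] y dir [-0.003  1.    -0.008]
to fin in tool cm [ 0.35 -0.13  0.11]
```

Request:
drive_tool(delta_pos=[[0,0,0],[0,0,0],[0,0,0],[0,0,0],[0,0,0],[0,0,0]], angular=[[0,0,0],[0,0,0],[0,0,0],[0,0,0],[0,0,0],[0,0,0]], gripper=[0.4,0.4,0.4,0.4,0.4,0.4], squeeze=40)

```text
time_s: 18.05
tool_pos: [0.6712, -0.029, 0.0592]
tool_rot: [-179.7, 34.3, -174.8]
force: [-1.7, -1.0, 0.9]
grip_width: 0.012
grasp_force: 40.0
```

Request:
drive_tool(delta_pos=[[-0.34,0,-0.83],[-0.29,0,-0.84],[-0.25,0,-0.86],[-0.2,0,-0.87],[-0.16,0,-0.88],[0,0,0],[0,0,0]], angular=[[0,0,0],[0,0,0],[0,0,0],[0,0,0],[0,0,0],[0,0,0],[0,0,0]], gripper=[0.4,0.4,0.4,0.4,0.4,0.4,0.4])

```text
time_s: 18.75
tool_pos: [0.658, -0.03, 0.102]
tool_rot: [-179.6, 34.4, -174.8]
force: [-0.5, -2.8, 1.4]
grip_width: 0.0114
grasp_force: 40.0
```

```bash
python3 fin.py
```

```text
{'time_s': np.float64(18.75), 'qpos': array([-22.584,   7.15 ,  26.364, 122.166, -23.223,  18.51 , 117.625]), 'tool_pos': array([ 0.658, -0.03 ,  0.102]), 'tool_rot': array([-179.609,   34.402, -174.802]), 'force': array([-0.541, -2.816,  1.369]), 'grip_width': np.float64(0.011)}
grasp in stand frame mm [1.507e+02 1.000e-01 1.062e+02] z dir [ 0.565 -0.005 -0.825] y dir [ 0.     1.    -0.006]
to fin in tool cm [1.26 0.01 4.37]
```

Request:
drive_tool(delta_pos=[[-0.11,0,-0.88],[-0.07,0,-0.89],[-0.02,0,-0.89],[0.03,0,-0.89],[0.08,0,-0.89],[0.12,0,-0.88],[0.17,0,-0.88],[0.21,0,-0.87],[0.26,0,-0.85],[0.3,0,-0.84],[0,0,0],[0,0,0]], angular=[[0,0,0],[0,0,0],[0,0,0],[0,0,0],[0,0,0],[0,0,0],[0,0,0],[0,0,0],[0,0,0],[0,0,0],[0,0,0],[0,0,0]], gripper=[0.4,0.4,0.4,0.4,0.4,0.4,0.4,0.4,0.4,0.4,0.4,0.4])

```text
time_s: 19.95
tool_pos: [0.6012, -0.0348, 0.1693]
tool_rot: [-179.6, 34.4, -174.8]
force: [-0.2, -4.7, 1.8]
grip_width: 0.0118
grasp_force: 40.0
```

```bash
cat > ang.py <<'E'
exec(open('fin.py').read())
from scipy.optimize import minimize_scalar
import sys
def pt(x,y,a,zz=4): # panel point, a deg, zz mm off mid-plane
    c,s=np.cos(np.radians(a)),np.sin(np.radians(a))
    return h+Rz@np.array([x*c-zz*s,y,34+x*s+zz*c])/1e3 if False else h+Rz@(np.array([x*c-zz*s,y,34+x*s+zz*c])/1e3)
for n in('scene','top','wrist'):
    p=eyes.read_camera(n);r=models.cut_out(p,'panel_fin')
    if not r: print(n,'none');continue
    m=r[0]['pixels'].astype(np.uint8);m=cv2.morphologyEx(m,cv2.MORPH_CLOSE,np.ones((9,9)))
    def sc(a):
        q=np.zeros((384,512),np.uint8)
        P=[proj(p,pt(x,y,a,z)) for x in(0,180) for y in(-110,110) for z in(-4,4)]
        cv2.fillConvexPoly(q,cv2.convexHull((np.array(P)*16).astype(np.int32)),1,shift=4)
        return (q&m).sum()/(q|m).sum()
    A=np.arange(0,70,.5);v=[sc(a) for a in A];print(n,round(r[0]['p'],2),'best',A[np.argmax(v)],max(v))
    im=cv2.cvtColor(p['pixels'],cv2.COLOR_RGB2BGR)
    a=A[np.argmax(v)]
    for x,y in((180,110),(180,-110),(0,110),(0,-110)): cv2.drawMarker(im,tuple(int(k) for k in proj(p,pt(x,y,a))),(0,0,255),0,5)
    cv2.imwrite(f'pics/ang_{n}.png',im)
a=cv2.imread('pics/ang_scene.png')[110:290,160:400];b=cv2.imread('pics/ang_top.png')[110:290,150:390]
cv2.imwrite('pics/ang.png',cv2.resize(np.hstack([a,b]),(800,300),interpolation=cv2.INTER_CUBIC))
E
python3 ang.py
```

```text
{'time_s': np.float64(19.95), 'qpos': array([-24.674,  -7.062,  26.826, 125.687,  -2.311,  26.441,  99.791]), 'tool_pos': array([ 0.601, -0.035,  0.169]), 'tool_rot': array([-179.602,   34.441, -174.794]), 'force': array([-0.206, -4.722,  1.776]), 'grip_width': np.float64(0.012)}
grasp in stand frame mm [ 93.7   0.3 173.4] z dir [ 0.566 -0.005 -0.825] y dir [ 0.     1.    -0.006]
to fin in tool cm [ 0.37  0.04 13.14]
scene 0.59 best 46.0 0.3939950980392157
top 0.75 best 6.0 0.350906892382104
wrist 0.67 best 44.0 0.9430579394164309
```

The grasp arc and the wrist image agree on 44–46°, so I'll release and back out along the tool axis.

Request:
drive_tool(delta_pos=[[0,0,0],[0,0,0],[0,0,0],[0,0,0],[0,0,0],[0,0,-1],[0,0,-2],[0,0,-3],[0,0,-3],[0,0,-3],[0,0,0],[0,0,0]], angular=[[0,0,0],[0,0,0],[0,0,0],[0,0,0],[0,0,0],[0,0,0],[0,0,0],[0,0,0],[0,0,0],[0,0,0],[0,0,0],[0,0,0]], gripper=[2,4,4,4,4,4,4,4,4,4,4,4])

```text
time_s: 21.45
tool_pos: [0.5513, -0.0427, 0.2457]
tool_rot: [-179.7, 34.5, -175.2]
force: [1.4, -0.0, -0.5]
grip_width: 0.0401
grasp_force: 0.0
```

```bash
python3 ang.py
```

```text
{'time_s': np.float64(21.45), 'qpos': array([ -1.42 , -16.869,   5.437, 124.82 ,  -5.306,  37.949, 102.207]), 'tool_pos': array([ 0.551, -0.043,  0.246]), 'tool_rot': array([-179.687,   34.473, -175.151]), 'force': array([ 1.438, -0.02 , -0.473]), 'grip_width': np.float64(0.04)}
grasp in stand frame mm [ 43.4  -3.2 249.9] z dir [ 0.566 -0.007 -0.824] y dir [ 0.006  1.    -0.005]
to fin in tool cm [ 0.55  0.47 22.29]
scene 0.74 best 46.5 0.3882945248584015
top 0.76 best 45.5 0.39406668416907326
wrist 0.66 best 44.0 0.9861894930029823
```

View pics/ang_wrist.png

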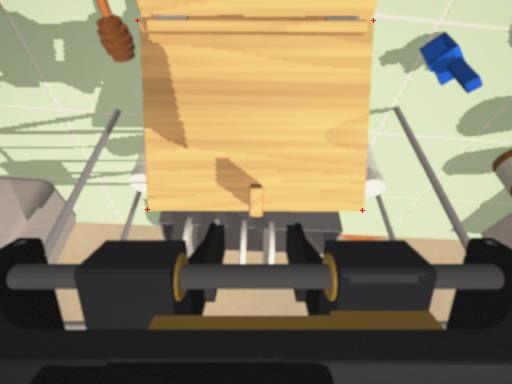

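The panel rests at 44–46° by all three cameras, its edges meet the markers at (148,209) and (362,210), and the gripper is clear. I'll hand it in.

```bash
python3 -c "
from cell import env
print(env.sign_off())"
```

```text
the job is handed in; nothing more can be done
None
```

The job is handed in at about 21.5 s: the clip is in the upright mug, the panel was let go at about 45° (44–46.5° by the cameras), and the gripper is clear; the sign-off returned no verdict.

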